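# Silence the timer and hold the incubated tube tipped over the viewer mirror

### The arm

A 7-joint arm with a two-finger parallel gripper is mounted at the origin on the work surface. World frame = base frame: x ahead of the robot, y to its left, z up, the work surface at z = 0. Lengths are in mm, angles in degrees, forces in N, time in s.
With the tool pointing down it reaches from about 425 to 1025 mm from the base axis. Payload 3.6 kg.
Tool frame: the origin (TCP) lies between the finger pads; the fingertips stand 8 mm ahead of it and the grasp point (between the pads) lies 11 mm behind it; z points along the fingers, y is the line along which they close (so a half turn about z gives the same grasp; the last joint's range is limited). The gripper opens to 85 mm and grips with 20 to 120 N. Pads are 22 mm wide; open, the fingers measure 114 mm over their backs; the gripper's body (76 mm by 85 mm) begins 54 mm behind the grasp point. The pads swing forward as they close: fully open they stand 13 mm farther back than shut.
Start: joints at [63.684, 33.873, 2.773, 92.16, -1.908, 54.013, -1.931], TCP at [259.332, -677.035, 239.302] pointing down, gripper open.
Joint ranges: [-153.93, 153.93], [-27.13, 128.08], [-72.61, 78.16], [10.71, 143.7], [-87.88, 267.88], [4.46, 118.87], [-176.78, 176.78]. Speed limits (degrees/s): [147.25, 147.25, 180, 180, 180, 180, 180].

### API

Orientations are given as [roll, pitch, yaw] about the fixed x, y, z axes, in that order (R = Rz(yaw) Ry(pitch) Rx(roll)).
In Python, from station import manip gives the robot as it stands.
- The arm moves only by the tool servo_tool, never from a script. Its argument "deltas" is one flat list of numbers, 7 for each row, row after row: the shift along the tool's x, y, z in cm, then the turn, a rotation vector about the tool's x, y, z in degrees, then the closure, from -1 (fully open) to 1 (shut). A call has exactly 10 rows; each row shifts and turns the commanded pose from where the row before left it, along the tool's axes as they then stand; what a row does not reach is not made up. A row lasts 1/8 s, in which the tool goes at most 62.5 mm and 10.7 degrees, less where a joint would pass 70% of its speed; a pose out of reach is approached as far as the arm can. A call with a gripper value outside its range is refused whole. The fingers move at their own pace and stop on an object; "newtons" is the grip in N (left out, the last holds). Time passes only in rows, so rows that do not move let the fingers close, or fill a call up. It gives the time, the measured TCP pose, the force, the opening and the grip force at its end, in the units of the state.
- manip.sense(): the state, without advancing time (a new reading comes with each control period).
- manip.read_camera(name): name is "scene" or "top"; returns the picture (480x640x3 uint8, red, green, blue); there is no depth.
- manip.camera_model(name): a dict with "K" (3x3 intrinsics, pixels), "R" (3x3) and "t" (3): a world point X has camera coordinates R X + t. Camera axes: x right, y down, z forward; pixel columns grow to the right and rows downward; lengths in mm; the calibration is good to about 2 mm. A picture is of the moment at which its call begins. camera_model takes no time and is no camera call.
- manip.job_done(): hands the job in; it is judged then, once.
The state is a dict: "clock": time; "joint_positions": joint angles; "dq": joint speeds; "joint_torque": joint torques, N m; "eef_pos": TCP position; "ee_rot": TCP orientation; "force": force on the tool from outside, world axes, zero at the start; "ft_torque": the same for the moment, N m; "opening": finger opening in mm; "grasp_force": force on a finger pad.
Only numpy, scipy, OpenCV 4.12 (cv2) and the standard library are available. Lean on these libraries where they do the work, as an engineer would, in place of code of your own. Each camera call takes 0.05 s, during which the arm holds its last target. There are 200 camera calls.

### The job

The incubation time is up: press the hinged touch bar of the bench timer fully down to its stop and let it spring back up. Then draw the tall open tube (the one without a stopper) out of the heater block and tip it to about 45 degrees, mouth uppermost, with its rounded foot about 5 cm above the middle of the viewer's mirror. Finish while still holding it there, motionless and touching nothing but the gripper, and leave everything else where it stands.

Things in the scene. Friction and masses are not known exactly. Their poses are not given: they have to be found in the camera images.
- timer: white bench timer, 115 (x) x 125 (y) mm, fixed: deck 28 mm high, and along its far (+x) side a reclined display housing 75 mm high; in front of the display lies a wide grey hinged touch bar. Origin: centre of the underside; x from its front to its back, y to its left. Stands left or right of the heater
- timer_bar (a joint): angle of the touch bar, rad: 0 = up (rest), 0.2 = on its stop. Bar 62 mm deep, 94 mm wide, hinged along its rear edge (by the display) about the timer's y axis; the front edge drops about 13 mm to the stop. A spring brings it back: pressed at timer_pad it yields at about 2 N and reaches the stop at about 4.5 N
- timer_pad (a point): the place to press: on the top face of the touch bar, mid-width, 17 mm from its front edge and 47 mm from the hinge; at rest about 48 mm above the bench, it goes down about 9 mm to the stop. The display housing begins about 50 mm behind it and rises 27 mm above it
- heater: white dry block heater, 200 (x) x 150 (y) mm, case 82 mm high, fixed; on top a drilled aluminium block, see block_top. Fingers that close along this y axis have free space beside every tube. Origin: centre of the underside, z up, x from its control panel (front) to its back
- block_top (a point): centre of the aluminium block's upper face, 92 mm above the bench, axes as heater. Six wells 17.4 mm wide, 45 mm deep (floor 47 mm above the bench) at x = -19 and 19 mm, y = -42, 0 and 42 mm from here. Three hold tubes: the outer two at x = -19 and the middle one at x = 19
- tube: the tall tube: round-bottomed glass test tube, 16 mm diameter, 125 mm long, OPEN mouth with a small rim and no stopper, paper label from 22 to 75 mm above the foot, 17 to 34 g. Stands upright in one of the three occupied wells, mouth 172 mm above the bench, 80 mm of it out of the block. Origin: lowest point of the rounded foot; z along the tube to the mouth
- tube_foot (a point): the lowest point of the tall tube's rounded foot (same as the origin of tube)
- tube_mouth (a point): centre of the tall tube's open mouth, 125 mm from the foot
- viewer: grey tube viewer, 150 (x) x 180 (y) mm, fixed to the bench: flat case 46 mm high with a round mirror lying face up in a black bezel on its top and a hooded lamp along its far (+x) edge that rises to 83 mm above the bench and begins 43 mm from the mirror's centre. Origin: centre of the underside, z up. It stands on the other side of the heater from the timer
- mirror (a point): centre of the viewer's mirror (100 mm diameter), on its face, 51 mm above the bench, straight above the viewer's origin
- tube_b: shorter tube in the heater block with a grey stopper (19 mm diameter), 16 x 107 mm; stays where it is. Origin: foot
- tube_c: a second shorter stoppered tube, like tube_b, in the heater block; stays where it is. Origin: foot
- dropper: small amber dropper bottle with a rubber teat, 27 mm diameter, 81 mm high, standing on the bench behind the heater. Origin: centre of the underside
- wash_bottle: white wash bottle with a bent spout, 62 mm diameter, 182 mm high, standing behind the heater. Origin: centre of the underside
- marker: marker pen lying on the bench in front of the heater, 120 x 12 mm. Origin: under its middle, x along the pen
- spare_tube: stoppered tube lying on a paper form behind the heater and the left-hand instrument, 107 x 19 mm. Origin: under its middle, x along the tube
- beaker: glass beaker, 68 mm wide, 85 mm high, standing behind the right-hand instrument. Origin: centre of the underside
Mind the look-alikes: they are no part of the job. Leave any red look-alike of the timer alone.

How it is judged:
By the outcome, as a careful person would: the job done as asked, in the order asked, and still so for the second after the job is handed in, while the arm keeps its last pose, push and grip.
It also fails if it takes over 54 s, if anything falls off the work surface, if the arm or the gripper's body presses on something with over 40 N, if the wrist force passes 120 N, or if a joint passes its speed limit or range.

## Working session

There is one attempt and no reset: what is moved stays moved. The work goes in short steps, Python scripts to look and compute and a tool call to move; the robot and the scene stay as the last step left them, time stands still between calls to the robot, and variables do not carry over. Pictures are saved under pics/ and viewed, at most 10 in all, crops included, and the job is handed in when it is done.

Besides the shell and the picture viewer there is one more tool, called after "Request:" by a JSON object that holds its "method" and its "body". servo_tool: Moves the arm, as the interface text tells. Its arguments: {"type":"object","properties":{"deltas":{"type":"array"},"newtons":{"type":"number"}},"required":["deltas"]}

```bash
mkdir -p pics; python3 - <<'E'
from station import manip
import cv2,numpy as np
for n in("scene","top"):
    cv2.imwrite(f"pics/{n}0.png",manip.read_camera(n)[:,:,::-1]); m=manip.camera_model(n)
    R,t=np.array(m["R"]),np.array(m["t"]);print(n,m["K"],R.round(3).tolist(),(-R.T@t).round())
s=manip.sense();print({k:s[k] for k in("clock","eef_pos","ee_rot","force","opening")})
E
```

```text
scene [[499.9442029    0.         330.10223442]
 [  0.         499.9442029  244.05082327]
 [  0.           0.           1.        ]] [[-0.16, 0.987, 0.0], [0.772, 0.126, -0.623], [-0.615, -0.1, -0.783]] [1255.  121. 1008.]
top [[475.7213393    0.         317.69507309]
 [  0.         475.7213393  237.71033809]
 [  0.           0.           1.        ]] [[0.003, -1.0, -0.017], [-0.998, -0.002, -0.059], [0.059, 0.017, -0.998]] [ 469.  -17. 1139.]
{'clock': 0.1, 'eef_pos': array([ 259.09086733, -676.33689298,  238.24066034]), 'ee_rot': array([-1.79883006e+02,  5.18181668e-03,  2.09635333e+01]), 'force': array([-0.27968495,  0.22160906, -0.32001029]), 'opening': 85.08977079719617}
```

View pics/scene0.png

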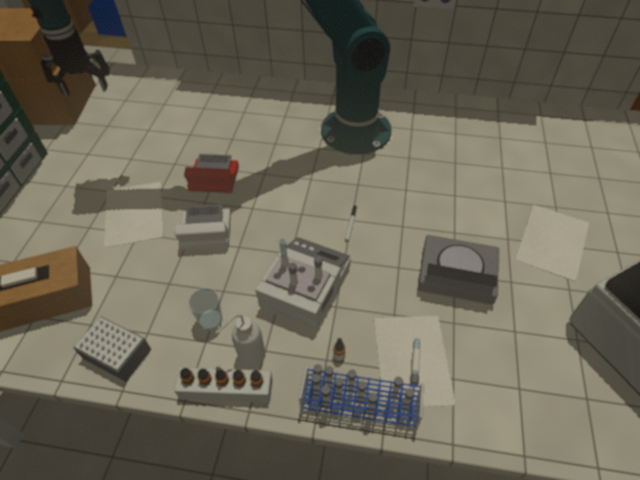

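View pics/top0.png

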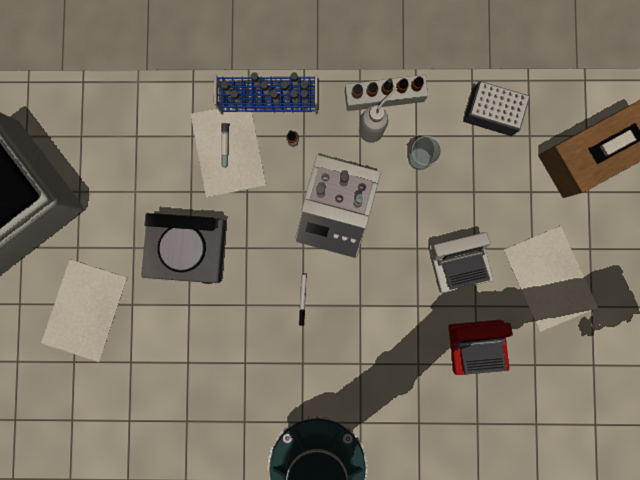

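Scene picture: white timer at (204,228), the red look-alike at (213,174), heater at (303,280) and viewer at (460,268). The tubes are at (284,250), (293,272) and (318,267). In the top picture: timer (461,261), red look-alike (481,347), heater (340,205), mirror (181,250), tubes at (321,190), (344,177) and (360,199). My candidate for the tall open tube is scene (284,250) / top (360,199). The other candidates are the two stoppered tubes, the spare tube at top (225,145) and the rack tubes. I'll check with one close crop.

```bash
python3 - <<'E'
import cv2,numpy as np
a=cv2.imread("pics/scene0.png");b=cv2.imread("pics/top0.png")
r=lambda im,x,y,w,h,s:cv2.resize(im[y:y+h,x:x+w],None,fx=s,fy=s,interpolation=cv2.INTER_CUBIC)
A=r(a,255,230,100,100,4);B=r(b,290,150,100,110,4);B=B[:400]
C=r(b,425,225,80,40,5);D=r(b,137,200,100,50,4)
top=np.hstack([A,B]);cv2.imwrite("pics/c1.png",np.vstack([top,np.hstack([C,D])]))
E
```

```text
(no output)
```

View pics/c1.png

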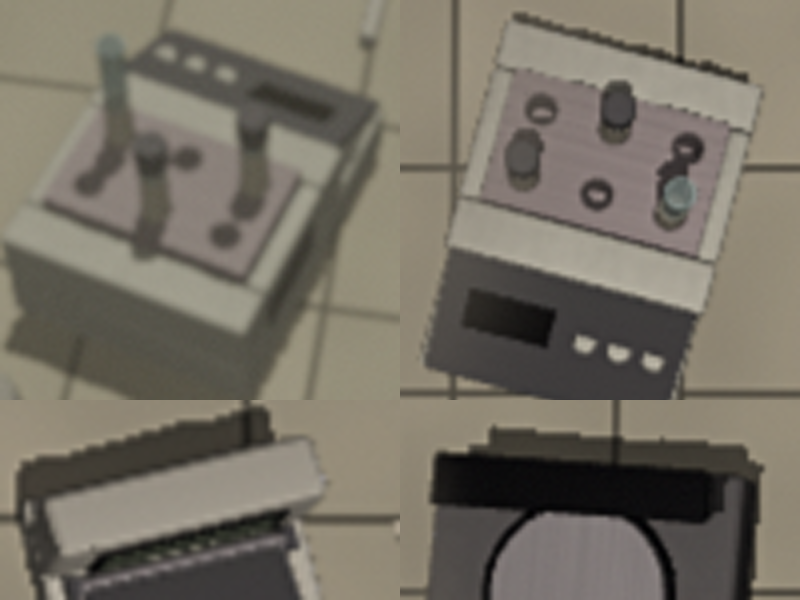

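The crop confirms it. The open glass tube, cyan rim and no stopper, has its mouth at top (360,199) / scene (282,241); the other two tubes carry grey stoppers. Next I measure.

```bash
cat > h.py <<'E'
from station import manip
import cv2,numpy as np
np.set_printoptions(suppress=True,precision=1)
def ray(n,p):
    m=manip.camera_model(n);R,t=np.array(m["R"]),np.array(m["t"]);d=R.T@np.linalg.inv(m["K"])@np.array([p[0],p[1],1.]);return -R.T@t,d/np.linalg.norm(d)
def plane(n,p,z):
    c,d=ray(n,p);return c+d*(z-c[2])/d[2]
def tri(p,q):
    (a,u),(b,v)=ray("scene",p),ray("top",q);s,t=np.linalg.lstsq(np.c_[u,-v],b-a,rcond=None)[0];return (a+s*u+b+t*v)/2,np.linalg.norm(a+s*u-b-t*v)
def proj(n,X):
    m=manip.camera_model(n);c=np.array(m["R"])@X+m["t"];c=np.array(m["K"])@c;return c[:2]/c[2]
def blob(im,box,f):
    x,y,w,h=box;c=im[y:y+h,x:x+w].astype(int);m=f(c).astype(np.uint8);cs=cv2.findContours(m,0,1)[0];k=max(cs,key=cv2.contourArea);return k.reshape(-1,2)+[x,y]
E
python3 - <<'E'
from h import *
a=cv2.imread("pics/scene0.png");b=cv2.imread("pics/top0.png")
cy=lambda c:(c[...,0]-c[...,2]>8)
ks=blob(a,(265,230,35,30),cy);kt=blob(b,(345,180,30,30),cy)
print("mouth blobs",ks.min(0),ks.max(0),kt.min(0),kt.max(0))
q=(kt.min(0)+kt.max(0))/2;print("top plane172",plane("top",q,172),"tri",tri((282.5,240.5),q), "scene plane",plane("scene",(282.5,240.5),172))
# heater block pink
pk=lambda c:(c[...,2]-c[...,1]>8)&(c.sum(2)>200)
k=blob(b,(300,150,85,75),pk);r=cv2.minAreaRect(k.astype(np.float32));print("block",r,plane("top",r[0],92))
for p in cv2.boxPoints(r):print(plane("top",p,92))
# mirror
g=b[:,:,::1].astype(int)
hs=blob(b,(150,222,65,55),lambda c:(c.sum(2)>330));e=cv2.fitEllipse(hs);print("mirror",e,plane("top",e[0],51))
# timer bar dark
k=blob(b,(432,235,62,58),lambda c:(c.sum(2)<290));r=cv2.minAreaRect(k.astype(np.float32));print("bar",r)
for p in cv2.boxPoints(r):print(p,plane("top",p,46))
C=cv2.resize(b[225:300,425:500],None,fx=7,fy=7,interpolation=2);cv2.imwrite("pics/c2.png",C)
E
```

```text
Traceback (most recent call last):
  File "h.py", line 13, in blob
    x,y,w,h=box;c=im[y:y+h,x:x+w].astype(int);m=f(c).astype(np.uint8);cs=cv2.findContours(m,0,1)[0];k=max(cs,key=cv2.contourArea);return k.reshape(-1,2)+[x,y]
                                                                                                      ~~~^^^^^^^^^^^^^^^^^^^^^^^^
ValueError: max() iterable argument is empty
```

```bash
python3 - <<'E'
from h import *
a=cv2.imread("pics/scene0.png");b=cv2.imread("pics/top0.png")
print(a[241,282],a[236,282],b[198,360],b[190,330])
cy=lambda c:(c[...,0]-c[...,2]>4)
kt=blob(b,(345,185,30,30),cy);ks=blob(a,(265,230,35,30),lambda c:(c[...,0]-c[...,2]>-8))
print("mouth blobs",ks.min(0),ks.max(0),kt.min(0),kt.max(0))
q=(kt.min(0)+kt.max(0))/2;print("top plane172",plane("top",q,172),"tri",tri((282.5,240.5),q), "scene plane",plane("scene",(282.5,240.5),172))
pk=lambda c:(c[...,2]-c[...,1]>8)&(c.sum(2)>200)
k=blob(b,(300,150,85,75),pk);r=cv2.minAreaRect(k.astype(np.float32));print("block",r,plane("top",r[0],92))
for p in cv2.boxPoints(r):print(plane("top",p,92))
hs=blob(b,(150,222,65,55),lambda c:(c.sum(2)>330));e=cv2.fitEllipse(hs);print("mirror",e,plane("top",e[0],51))
k=blob(b,(432,235,62,58),lambda c:(c.sum(2)<290));r=cv2.minAreaRect(k.astype(np.float32));print("bar",r)
for p in cv2.boxPoints(r):print(p,plane("top",p,46))
C=cv2.resize(b[225:300,425:500],None,fx=7,fy=7,interpolation=2);cv2.imwrite("pics/c2.png",C)
E
```

```text
[108 118 111] [120 141 146] [101 105  97] [116 120 132]
mouth blobs [280 239] [286 253] [356 195] [361 198]
top plane172 [610.2 -84.2 172. ] tri (array([609.6, -84.9, 177.9]), np.float64(2.1874212192619007)) scene plane [605.1 -87.5 172. ]
block ((341.0730895996094, 189.94276428222656), (55.89430236816406, 34.31650161743164), 15.068489074707031) [636.5 -51.2  92. ]
[615.7  18.4  92. ]
[689.9  -1.1  92. ]
[ 657.3 -120.9   92. ]
[ 583.5 -101.    92. ]
mirror ((180.74591064453125, 248.09654235839844), (40.217105865478516, 41.75569152832031), 74.90860748291016) [508.1 315.8  51. ]
bar ((462.5, 263.5), (57.0, 61.0), 90.0)
[432. 235.] [ 539.9 -261.2   46. ]
[493. 235.] [ 540.2 -400.2   46. ]
[493. 292.] [ 410.3 -397.9   46. ]
[432. 292.] [ 409.8 -259.8   46. ]
```

View pics/c2.png

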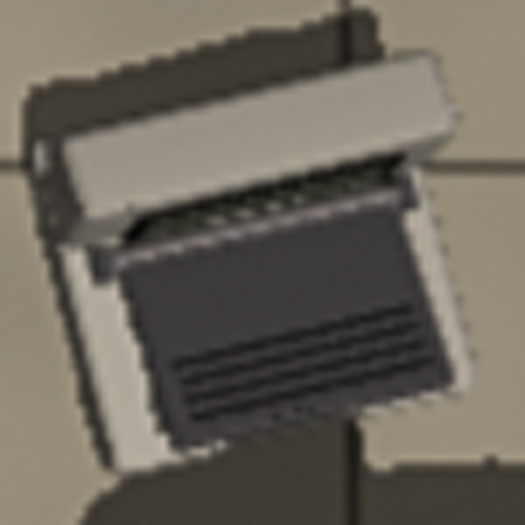

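The crop shows the touch bar's front edge from crop px (178,447) to (450,387), i.e. top-image (450.4,288.9) to (489.3,280.3), with the timer yawed about +12°. Next I work out the first move.

```bash
cat >> h.py <<'E'
from scipy.spatial.transform import Rotation as Ro
def rows(p,rpy,n,closure,start=None):
    s=manip.sense();p0,r0=(start if start else (s["eef_pos"],s["ee_rot"]));R=Ro.from_euler('xyz',r0,degrees=True);p0=np.array(p0);T=Ro.from_euler('xyz',rpy,degrees=True)
    w=(R.inv()*T).as_rotvec();step=Ro.from_rotvec(w/n);d=(np.array(p)-p0)/n;out=[]
    for i in range(n):
        out.append([*(R.inv().apply(d)/10).round(2).tolist(),*np.degrees(w/n).round(2).tolist(),closure]);R=R*step
    print(f"from {p0} {np.array(r0)} to {np.array(p)}");[print(o) for o in out]
E
python3 - <<'E'
from h import *
c=lambda x,y:(425+x/7-.5+.07,225+y/7-.43)
fl,fr=[plane("top",c(*q),48.5) for q in((178,447),(450,387))]
w=fl-fr;y=w/np.linalg.norm(w);print("front",fl,fr,np.linalg.norm(w),"yaw",np.degrees(np.arctan2(-y[0],y[1])))
x=np.array([y[1],-y[0],0]);pad=(fl+fr)/2+17*x;print("pad",pad, proj("scene",pad))
print("mouth",plane("top",(359.6,198.4),172))
print("tube base", [proj(n,np.array([607,-86.5,z])) for n in("top","scene") for z in(92,172)])
rows([*pad[:2],110],[180,0,-15],8,1)
E
```

```text
front [ 418.2 -300.    48.5] [ 437.9 -388.1   48.5] 90.29959136294963 yaw 12.62227087524502
pad [ 444.6 -340.4   48.5] [204.1 210.6]
mouth [606.3 -86.5 172. ]
tube base [array([357. , 203.2]), array([359.6, 198.1]), array([285.4, 263.3]), array([282.8, 241.2])]
from [ 259.1 -676.3  238.2] [-179.9    0.    21. ] to [ 444.6 -340.4  110. ]
[3.67, -3.09, 1.61, -0.01, 0.01, 4.5, 1]
[3.41, -3.37, 1.61, -0.01, 0.01, 4.5, 1]
[3.14, -3.62, 1.61, -0.01, 0.01, 4.5, 1]
[2.85, -3.86, 1.61, -0.01, 0.01, 4.5, 1]
[2.53, -4.07, 1.61, -0.01, 0.01, 4.5, 1]
[2.21, -4.26, 1.61, -0.01, 0.01, 4.5, 1]
[1.87, -4.42, 1.6, -0.01, 0.01, 4.5, 1]
[1.51, -4.55, 1.6, -0.01, 0.01, 4.5, 1]
```

Request:
{"method": "servo_tool", "body": {"deltas": [3.67, -3.09, 1.6, 0, 0, 4.5, 1, 3.41, -3.37, 1.6, 0, 0, 4.5, 1, 3.14, -3.62, 1.6, 0, 0, 4.5, 1, 2.85, -3.86, 1.6, 0, 0, 4.5, 1, 2.53, -4.07, 1.6, 0, 0, 4.5, 1, 2.21, -4.26, 1.6, 0, 0, 4.5, 1, 1.87, -4.42, 1.6, 0, 0, 4.5, 1, 1.51, -4.55, 1.6, 0, 0, 4.5, 1, 0, 0, 0, 0, 0, 0, 1, 0, 0, 0, 0, 0, 0, 1]}}

```text
clock: 1.35
eef_pos: [444.8, -341.6, 111.2]
ee_rot: [180.0, 0.0, -15.0]
force: [0.2, -0.7, 0.0]
opening: -0.0
grasp_force: 0.0
```

Request:
{"method": "servo_tool", "body": {"deltas": [0, 0, 1.5, 0, 0, 0, 1, 0, 0, 1.5, 0, 0, 0, 1, 0, 0, 1.3, 0, 0, 0, 1, 0, 0, 0.6, 0, 0, 0, 1, 0, 0, 0.3, 0, 0, 0, 1, 0, 0, 0.3, 0, 0, 0, 1, 0, 0, 0.2, 0, 0, 0, 1, 0, 0, 0.2, 0, 0, 0, 1, 0, 0, 0, 0, 0, 0, 1, 0, 0, 0, 0, 0, 0, 1]}}

```text
clock: 2.6
eef_pos: [444.8, -341.5, 52.5]
ee_rot: [180.0, -0.0, -15.1]
force: [-1.0, -0.9, 2.5]
opening: -0.2
grasp_force: 1.4
```

```bash
python3 - <<'E'
from h import *
a=manip.read_camera("scene")[:,:,::-1]; b=manip.read_camera("top")[:,:,::-1]; s=manip.sense(); print(s["eef_pos"],s["force"])
r=lambda i,x,y:cv2.resize(i[y:y+100,x:x+100],None,fx=4,fy=4,interpolation=2)
cv2.imwrite("pics/p1.png",np.hstack([r(a,160,150),r(b,410,210)]))
E
```

```text
[ 445.  -341.4   52.5] [-2.1  0.3  3.3]
```

View pics/p1.png

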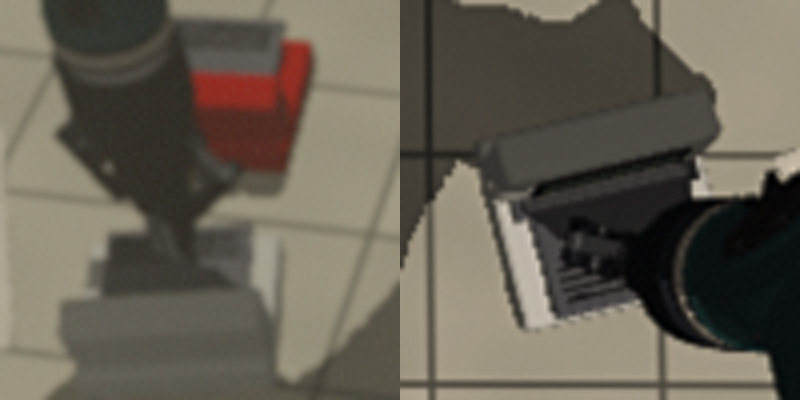

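The fingertips are on the bar, about mid-width and near the pad line, with about 3 N of force. I keep pressing.

Request:
{"method": "servo_tool", "body": {"deltas": [0, 0, 0.2, 0, 0, 0, 1, 0, 0, 0.2, 0, 0, 0, 1, 0, 0, 0.2, 0, 0, 0, 1, 0, 0, 0.1, 0, 0, 0, 1, 0, 0, 0.1, 0, 0, 0, 1, 0, 0, 0, 0, 0, 0, 1, 0, 0, 0, 0, 0, 0, 1, 0, 0, 0, 0, 0, 0, 1, 0, 0, 0, 0, 0, 0, 1, 0, 0, 0, 0, 0, 0, 1]}}

```text
clock: 3.95
eef_pos: [444.6, -341.6, 46.5]
ee_rot: [-180.0, -0.0, -15.1]
force: [-5.4, 0.6, 23.4]
opening: 0.0
grasp_force: 12.0
```

Stop reached: the force is 23 N and no longer moving. I release straight up.

Request:
{"method": "servo_tool", "body": {"deltas": [0, 0, -0.4, 0, 0, 0, 1, 0, 0, -0.5, 0, 0, 0, 1, 0, 0, -1, 0, 0, 0, 1, 0, 0, -2, 0, 0, 0, 1, 0, 0, -3, 0, 0, 0, 1, 0, 0, -3, 0, 0, 0, -1, 0, 0, -4, 0, 0, 0, -1, 0, 0, -4, 0, 0, 0, -1, 0, 0, 0, 0, 0, 0, -1, 0, 0, 0, 0, 0, 0, -1]}}

```text
clock: 5.2
eef_pos: [444.9, -340.4, 222.9]
ee_rot: [-180.0, 0.0, -15.0]
force: [0.1, -0.2, -0.3]
opening: 85.0
grasp_force: 0.0
```

```bash
python3 - <<'E'
from h import *
rows([606.5,-86.5,230],[180,0,-15],7,-1)
E
```

```text
from [ 444.9 -340.4  222.9] [-180.    0.  -15.] to [606.5 -86.5 230. ]
[1.29, -4.1, -0.1, -0.01, 0.01, 0.0, -1]
[1.29, -4.1, -0.1, -0.01, 0.01, 0.0, -1]
[1.29, -4.1, -0.1, -0.01, 0.01, 0.0, -1]
[1.29, -4.1, -0.1, -0.01, 0.01, 0.0, -1]
[1.29, -4.1, -0.1, -0.01, 0.01, 0.0, -1]
[1.29, -4.1, -0.1, -0.01, 0.01, 0.0, -1]
[1.29, -4.1, -0.1, -0.01, 0.01, 0.0, -1]
```

Request:
{"method": "servo_tool", "body": {"deltas": [1.29, -4.1, -0.1, 0, 0, 0, -1, 1.29, -4.1, -0.1, 0, 0, 0, -1, 1.29, -4.1, -0.1, 0, 0, 0, -1, 1.29, -4.1, -0.1, 0, 0, 0, -1, 1.29, -4.1, -0.1, 0, 0, 0, -1, 1.29, -4.1, -0.1, 0, 0, 0, -1, 1.29, -4.1, -0.1, 0, 0, 0, -1, 0, 0, 0, 0, 0, 0, -1, 0, 0, 0, 0, 0, 0, -1, 0, 0, 0, 0, 0, 0, -1]}}

```text
clock: 6.45
eef_pos: [605.4, -89.2, 229.5]
ee_rot: [179.9, 0.1, -15.2]
force: [0.3, -0.1, -0.5]
opening: 85.3
grasp_force: 0.0
```

```bash
python3 - <<'E'
from h import *
a=manip.read_camera("scene")[:,:,::-1]; b=manip.read_camera("top")[:,:,::-1]; s=manip.sense(); print(s["eef_pos"],s["force"])
r=lambda i,x,y:cv2.resize(i[y:y+100,x:x+100],None,fx=4,fy=4,interpolation=2)
A=np.hstack([r(a,240,190),r(b,425,210)])
cv2.imwrite("pics/p2.png",A)
E
```

```text
[605.8 -89.1 230. ] [-0.6  0.2 -0.1]
```

View pics/p2.png

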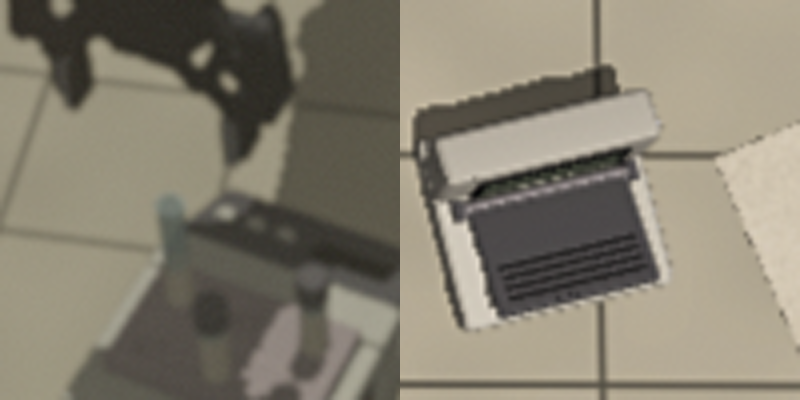

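The bar is back up at rest, and the open fingers straddle the tube mouth at crop (170,205). I descend.

Request:
{"method": "servo_tool", "body": {"deltas": [0, -0.27, 1, 0, 0, 0, -1, 0, 0, 1.5, 0, 0, 0, -1, 0, 0, 1.5, 0, 0, 0, -1, 0, 0, 1.5, 0, 0, 0, -1, 0, 0, 1.5, 0, 0, 0, -1, 0, 0, 1.5, 0, 0, 0, -1, 0, 0, 1.2, 0, 0, 0, -1, 0, 0, 0.7, 0, 0, 0, -1, 0, 0, 0, 0, 0, 0, -1, 0, 0, 0, 0, 0, 0, -1]}}

```text
clock: 7.8
eef_pos: [607.8, -85.0, 126.7]
ee_rot: [-180.0, -0.1, -15.0]
force: [0.5, 0.3, -0.8]
opening: 85.1
grasp_force: 0.0
```

```bash
python3 - <<'E'
from h import *
a=manip.read_camera("scene")[:,:,::-1]; s=manip.sense(); print(s["eef_pos"],s["force"])
cv2.imwrite("pics/p3.png",cv2.resize(a[190:310,230:350],None,fx=4,fy=4,interpolation=2))
E
```

```text
[607.8 -85.  126.9] [ 0.2 -0.3 -0.6]
```

View pics/p3.png

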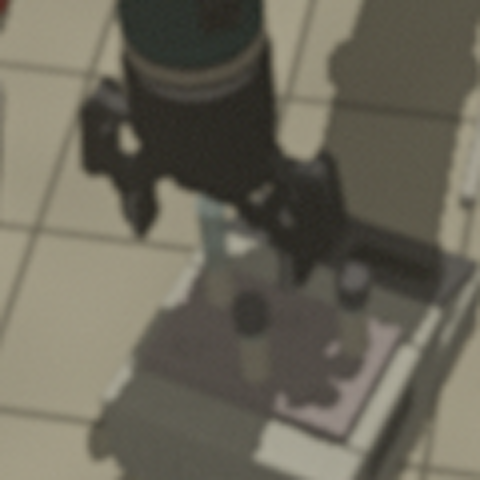

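The tube at crop (212,240) is between the fingers. I close gently.

Request:
{"method": "servo_tool", "body": {"deltas": [0, 0, 0, 0, 0, 0, 0, 0, 0, 0, 0, 0, 0, 0.4, 0, 0, 0, 0, 0, 0, 0.6, 0, 0, 0, 0, 0, 0, 0.8, 0, 0, 0, 0, 0, 0, 1, 0, 0, 0, 0, 0, 0, 1, 0, 0, 0, 0, 0, 0, 1, 0, 0, 0, 0, 0, 0, 1, 0, 0, 0, 0, 0, 0, 1, 0, 0, 0, 0, 0, 0, 1], "newtons": 30}}

```text
clock: 9.1
eef_pos: [606.9, -86.6, 126.4]
ee_rot: [179.9, 0.0, -15.1]
force: [-1.2, -4.3, 0.9]
opening: 15.3
grasp_force: 29.5
```

Request:
{"method": "servo_tool", "body": {"deltas": [0, 0.1, 0, 0, 0, 0, 1, 0, 0, -0.3, 0, 0, 0, 1, 0, 0, -0.6, 0, 0, 0, 1, 0, 0, -1, 0, 0, 0, 1, 0, 0, -1.5, 0, 0, 0, 1, 0, 0, -1.5, 0, 0, 0, 1, 0, 0, -2, 0, 0, 0, 1, 0, 0, -2, 0, 0, 0, 1, 0, 0, -2.5, 0, 0, 0, 1, 0, 0, -2.5, 0, 0, 0, 1]}}

```text
clock: 10.35
eef_pos: [607.7, -82.7, 267.6]
ee_rot: [-179.8, -0.0, -14.9]
force: [0.4, 0.0, 1.0]
opening: 15.3
grasp_force: 29.2
```

```bash
python3 - <<'E'
from h import *
b=cv2.imread("pics/top0.png");a=cv2.imread("pics/scene0.png")
# mirror cross-check: bezel dark ring outer in scene hidden by hood; use left/right/bottom extents in top
m=(b.sum(2)>330)[222:277,150:215]; print("cols@row250",np.where(m[28])[0]+150); ys,xs=np.where(m);print("rows",ys.min()+222,ys.max()+222)
f=np.array([508,316,101.])
az=np.radians(32);u=np.array([np.cos(az),np.sin(az),0]);ax=(u+[0,0,1])/2**.5
# grasp geometry: TCP at 126.4-47=79 from foot
tcp=f+79*ax;R=Ro.from_euler('xyz',[180,0,32],degrees=True)
for s in(45,-45):
    T=R*Ro.from_rotvec([0,s,0],degrees=True);print(s,T.apply([0,0,1]))
rows([*tcp[:2],265],[180,0,32],10,1)
s=manip.sense();print(s["force"],s["opening"],s["joint_positions"])
E
```

```text
cols@row250 [160 161 162 163 164 165 166 167 168 169 170 171 172 173 174 175 176 177
 178 179 180 181 182 183 184 185 186 187 188 189 190 191 192 193 194 195
 196 197 198 199 200 201]
rows 228 268
45 [ 0.6  0.4 -0.7]
-45 [-0.6 -0.4 -0.7]
from [607.7 -82.7 267.6] [-179.8   -0.   -14.9] to [555.4 345.6 265. ]
[-1.61, -4.0, 0.04, -0.02, -0.01, -4.69, 1]
[-1.27, -4.12, 0.04, -0.02, -0.01, -4.69, 1]
[-0.93, -4.21, 0.04, -0.02, -0.01, -4.69, 1]
[-0.59, -4.28, 0.04, -0.02, -0.01, -4.69, 1]
[-0.23, -4.31, 0.04, -0.02, -0.01, -4.69, 1]
[0.12, -4.31, 0.03, -0.02, -0.01, -4.69, 1]
[0.47, -4.29, 0.03, -0.02, -0.01, -4.69, 1]
[0.82, -4.24, 0.03, -0.02, -0.01, -4.69, 1]
[1.16, -4.16, 0.03, -0.02, -0.01, -4.69, 1]
[1.5, -4.05, 0.03, -0.02, -0.01, -4.69, 1]
[0.4 0.  1. ] 15.278641102196175 [ -6.5  24.4  14.  106.1  -7.7  50.3 -93.7]
```

Request:
{"method": "servo_tool", "body": {"deltas": [-1.61, -4.0, 0, 0, 0, -4.7, 1, -1.27, -4.12, 0, 0, 0, -4.7, 1, -0.93, -4.21, 0, 0, 0, -4.7, 1, -0.59, -4.28, 0, 0, 0, -4.7, 1, -0.23, -4.31, 0, 0, 0, -4.7, 1, 0.12, -4.31, 0, 0, 0, -4.7, 1, 0.47, -4.29, 0, 0, 0, -4.7, 1, 0.82, -4.24, 0, 0, 0, -4.7, 1, 1.16, -4.16, 0, 0, 0, -4.7, 1, 1.5, -4.05, 0, 0, 0, -4.7, 1]}}

```text
clock: 11.6
eef_pos: [553.6, 346.7, 267.2]
ee_rot: [-179.8, -0.1, 32.2]
force: [-0.1, -0.8, -0.5]
opening: 15.2
grasp_force: 29.2
```

```bash
python3 - <<'E'
from h import *
manip.read_camera("top")
T=(Ro.from_euler('xyz',[180,0,32],degrees=True)*Ro.from_rotvec([0,-45,0],degrees=True)).as_euler('xyz',degrees=True)
rows([555.4,345.6,240],T,10,1)
print(manip.sense()["joint_positions"])
E
```

```text
from [551.3 355.6 267.3] [-179.4   -0.3   32.8] to [555.4 345.6 240. ]
[-0.02, 0.11, 0.27, -0.02, -4.53, 0.1, 1]
[0.0, 0.11, 0.27, -0.02, -4.53, 0.1, 1]
[0.02, 0.11, 0.27, -0.02, -4.53, 0.1, 1]
[0.04, 0.11, 0.27, -0.02, -4.53, 0.1, 1]
[0.07, 0.11, 0.26, -0.02, -4.53, 0.1, 1]
[0.09, 0.11, 0.26, -0.02, -4.53, 0.1, 1]
[0.11, 0.11, 0.25, -0.02, -4.53, 0.1, 1]
[0.13, 0.11, 0.24, -0.02, -4.53, 0.1, 1]
[0.15, 0.11, 0.23, -0.02, -4.53, 0.1, 1]
[0.16, 0.11, 0.22, -0.02, -4.53, 0.1, 1]
[-35.1  27.1  -2.  100.2   0.5  52.4 -94.4]
```

Request:
{"method": "servo_tool", "body": {"deltas": [0, 0, 0.27, 0, -4.5, 0, 1, 0, 0, 0.27, 0, -4.5, 0, 1, 0.02, 0, 0.27, 0, -4.5, 0, 1, 0.04, 0, 0.27, 0, -4.5, 0, 1, 0.07, 0, 0.26, 0, -4.5, 0, 1, 0.09, 0, 0.26, 0, -4.5, 0, 1, 0.11, 0, 0.25, 0, -4.5, 0, 1, 0.13, 0, 0.24, 0, -4.5, 0, 1, 0.15, 0, 0.23, 0, -4.5, 0, 1, 0.16, 0, 0.22, 0, -4.5, 0, 1]}}

```text
clock: 12.9
eef_pos: [553.0, 344.2, 239.7]
ee_rot: [-179.7, 45.0, 32.3]
force: [-0.3, 0.5, -0.6]
opening: 15.5
grasp_force: 29.2
```

Request:
{"method": "servo_tool", "body": {"deltas": [0, 0, 0, 0, 0, 0, 1, 0, 0, 0, 0, 0, 0, 1, 0, 0, 0, 0, 0, 0, 1, 0, 0, 0, 0, 0, 0, 1, 0, 0, 0, 0, 0, 0, 1, 0, 0, 0, 0, 0, 0, 1, 0, 0, 0, 0, 0, 0, 1, 0, 0, 0, 0, 0, 0, 1, 0, 0, 0, 0, 0, 0, 1, 0, 0, 0, 0, 0, 0, 1]}}

```text
clock: 14.15
eef_pos: [554.0, 341.7, 238.1]
ee_rot: [180.0, 45.0, 32.0]
force: [0.0, -0.0, -1.0]
opening: 15.4
grasp_force: 29.2
```

```bash
python3 - <<'E'
from h import *
a=manip.read_camera("scene")[:,:,::-1]; b=manip.read_camera("top")[:,:,::-1]; s=manip.sense()
R=Ro.from_euler('xyz',s["ee_rot"],degrees=True);z=R.apply([0,0,1]);foot=s["eef_pos"]+79*z;print(s["eef_pos"],s["ee_rot"],z,s["joint_positions"],"foot",foot,proj("scene",foot),proj("top",foot))
r=lambda i,x,y:cv2.resize(i[y:y+130,x:x+130],None,fx=3,fy=3,interpolation=2)
cv2.imwrite("pics/p4.png",np.hstack([r(a,400,150),r(b,110,170)]))
rows(s["eef_pos"]+np.array([508.5,316,101])-foot,s["ee_rot"],6,1)
E
```

```text
[554.  341.7 238.1] [-180.   45.   32.] [-0.6 -0.4 -0.7] [-34.4  49.2  -0.7  73.6  -1.7 102.2 -92.8] foot [506.6 312.1 182.3] [471.8 225.7] [162.8 246.5]
from [554.  341.7 238.1] [-180.   45.   32.] to [555.9 345.6 156.9]
[1.0, -0.04, 0.91, 0.0, 0.0, 0.0, 1]
[1.0, -0.04, 0.91, 0.0, 0.0, 0.0, 1]
[1.0, -0.04, 0.91, 0.0, 0.0, 0.0, 1]
[1.0, -0.04, 0.91, 0.0, 0.0, 0.0, 1]
[1.0, -0.04, 0.91, 0.0, 0.0, 0.0, 1]
[1.0, -0.04, 0.91, 0.0, 0.0, 0.0, 1]
```

View pics/p4.png

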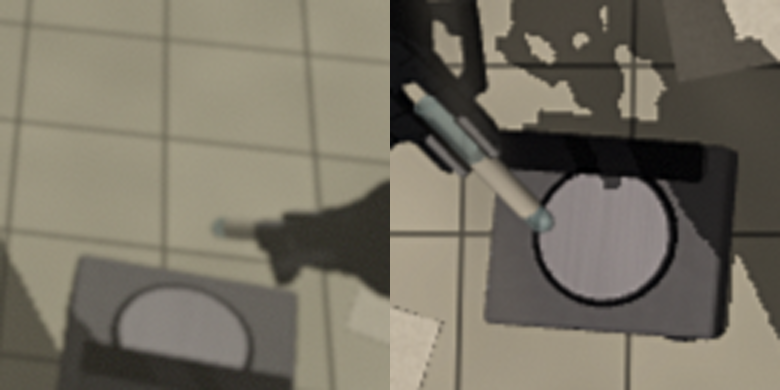

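The top picture shows the foot at about (162.7,246) and the mirror centre at about (181.5,248). Both views agree with the computed foot, so I lower it straight down.

Request:
{"method": "servo_tool", "body": {"deltas": [0.6, 0, 0.55, 0, 0, 0, 1, 1, 0, 0.9, 0, 0, 0, 1, 1, 0, 0.9, 0, 0, 0, 1, 1, 0, 0.9, 0, 0, 0, 1, 1, 0, 0.9, 0, 0, 0, 1, 0.8, -0.1, 0.7, 0, 0, 0, 1, 0.6, 0, 0.55, 0, 0, 0, 1, 0, 0, 0, 0, 0, 0, 1, 0, 0, 0, 0, 0, 0, 1, 0, 0, 0, 0, 0, 0, 1]}}

```text
clock: 15.5
eef_pos: [557.4, 344.9, 158.1]
ee_rot: [-180.0, 44.9, 32.0]
force: [-0.2, 0.3, 0.1]
opening: 15.2
grasp_force: 29.2
```

Request:
{"method": "servo_tool", "body": {"deltas": [0, 0, 0, 0, 0, 0, 1, 0, 0, 0, 0, 0, 0, 1, 0, 0, 0, 0, 0, 0, 1, 0, 0, 0, 0, 0, 0, 1, 0, 0, 0, 0, 0, 0, 1, 0, 0, 0, 0, 0, 0, 1, 0, 0, 0, 0, 0, 0, 1, 0, 0, 0, 0, 0, 0, 1, 0, 0, 0, 0, 0, 0, 1, 0, 0, 0, 0, 0, 0, 1]}}

```text
clock: 16.75
eef_pos: [557.1, 344.8, 157.6]
ee_rot: [-180.0, 45.0, 32.0]
force: [0.5, 1.1, 0.4]
opening: 15.0
grasp_force: 29.2
```

```bash
python3 - <<'E'
from h import *
a=manip.read_camera("scene")[:,:,::-1]; b=manip.read_camera("top")[:,:,::-1]; s=manip.sense()
z=Ro.from_euler('xyz',s["ee_rot"],degrees=True).apply([0,0,1]);foot=s["eef_pos"]+79*z;print(s["clock"],s["force"],s["dq"],"foot",foot,proj("scene",foot),proj("top",foot))
r=lambda i,x,y:cv2.resize(i[y:y+130,x:x+130],None,fx=3,fy=3,interpolation=2)
cv2.imwrite("pics/p5.png",np.hstack([r(a,400,190),r(b,110,170)]))
E
```

```text
16.85 [ 0.1  0.1 -0.3] [ 0.  -0.1  0.1 -0.  -0.  -0.   0. ] foot [509.7 315.2 101.7] [465.4 249.7] [174.  246.5]
```

View pics/p5.png

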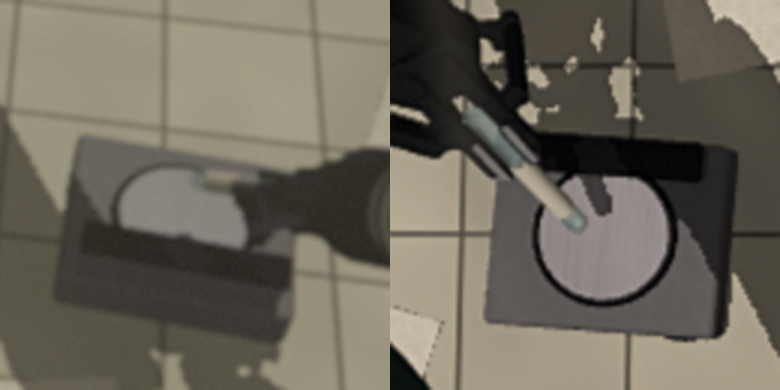

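The foot is at (509.7, 315, 101.7), within about 2 mm of the mirror centre and 50.7 mm above its face. The tube leans at 45°, still and free of contact, so I hand in.

```bash
python3 -c "
from station import manip;print(manip.job_done())"
```

```text
the job is handed in; nothing more can be done
None
```

I pressed the timer bar to its stop and it sprang back up; the open tube is now held still at 45°, mouth up, its foot about 51 mm above the mirror's centre, and the job was handed in at about 17 s.

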